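Take the threaded cover cap off a microscope's camera port

TASK

The microscope head stands parked in its bench cradle. Unscrew the knurled cover cap from the camera port on top of it (anticlockwise seen from above, regrasping as often as needed), lift it clear once the thread has let go, and set it down gently, open side down, flat on the floor of the low steel tray. Leave everything else on the bench where it is.

Things in the scene. Friction and masses are not known exactly. Their poses are not given: they have to be found in the camera images.
- cap_mid (a point): Centre (on the axis, half-way up) of the cover cap: a round knurled bare aluminium cap, 58 mm in diameter and 48 mm high (its top 24 mm above this point, its open rim 24 mm below), 110 to 220 g, loose but screwed onto the camera port. z is its axis, up. Round, so it may be gripped across any diameter; its whole side is straight. It stays as it is put: standing on its rim, this point is 24 mm above the floor it stands on.
- thread (a joint): How far the port's thread has been unscrewed, rad: 0 = screwed fully home (a hard stop), growing as the cap turns anticlockwise seen from above. The cap follows it with about 0.1 rad of play and rises 1 mm per rad. Turning takes about 0.15 N m and it stays where it is left. The cap is held down until about 4.2 rad and is surely free to lift straight off from 4.6 rad; it may be turned on to 9 rad. It keeps its last value when the cap is off.
- head: White microscope head fixed in a dark steel cradle (150 x 130 mm), the camera port at the top on its vertical axis. Origin: underside of the cradle on that axis, on the work surface; z up. The cap's rim sits 126 mm above the origin when screwed home; the white housing's top, 120 x 105 mm, is at 117 mm. Two eyepieces lean out towards -x, their ends 150 mm out from the axis and up to 150 mm high; they begin to rise above the housing's top about 70 mm out. Fixed.
- tray: Low open steel tray, 180 mm along its x, 140 mm along its y, 14 mm high, walls and floor 4 mm thick. Origin: centre of its underside, on the work surface; z up. Fixed. Empty.
- bottle: Bystander: white bottle, 60 mm wide, 130 mm high, loose, standing. Origin at its underside.
- jar: Bystander: small grey jar with a black lid, 48 mm wide, 45 mm high, loose. Origin at its underside.
- spool: Bystander: solder spool standing on its flange, 60 mm wide, 45 mm high, loose. Origin at its underside.
- phone: Bystander: black phone lying flat, 75 x 155 x 9 mm, loose. Origin at its underside.
- screwdriver: Bystander: screwdriver lying flat, 170 mm long, loose.
- brush: Bystander: brush lying flat, 180 mm long, loose.
- board: Bystander: green circuit board lying flat, 110 x 85 mm, loose. Origin at its underside.

How it is judged (in metres and radians):
On the way, in this order (a step that is already met when the one before it is completed fails the run):
1. the cap is unscrewed (thread past 3.8 rad) while still on the port (value of joint thread above 3.8 rad and horizontal distance between cap_mid and head below 0.01 m), for 0.1 s.
2. the cap is lifted clear of the port, at least 25 mm above where it sat (z of cap_mid in the frame of head above 0.175 m), for 0.1 s.
At the end, for the whole second after the job is handed in: The cap stands at rest and released, open side down, flat (within 0.1 rad) on the tray's floor, wholly inside its walls (x of cap_mid in the frame of tray between -0.062 and 0.062 m and y of cap_mid in the frame of tray between -0.042 and 0.042 m and z of cap_mid in the frame of tray below 0.034 m and angle between cap_mid's own z axis and vertical below 0.1 rad and linear speed of cap below 0.02 m/s); the robot touches nothing.
It fails at once if a bystander (bottle, jar, spool, phone, screwdriver, brush, board) is pushed more than 40 mm or the bottle is tipped over (distance of any of bottle, jar, spool, phone, screwdriver, brush, board from where it was at the start of the episode above 0.04 m or angle between bottle's own z axis and vertical above 0.6 rad).
It fails at once if the cap is dropped or slammed into the tray (comes down on it faster than 0.45 m/s, as from a fall of more than 10 mm) (linear speed of cap above 0.45 m/s and z of cap_mid in the frame of tray below 0.05 m and horizontal distance between cap_mid and tray below 0.12 m).
It also fails if it takes over 64 s, if anything falls off the work surface, if the arm or the gripper's body presses on something with over 40 N, if the wrist force passes 120 N, or if a joint passes its speed limit or range.

ROBOT

A 6-joint arm with a two-finger parallel gripper is mounted at the origin on the work surface. World frame = base frame: x ahead of the robot, y to its left, z up, the work surface at z = 0. Lengths are in mm, angles in rad, forces in N, time in s.
With the tool pointing down it reaches from about 350 to 875 mm from the base axis. Payload 4.2 kg.
Tool frame: the origin (TCP) lies at the very end of the fingers, on their centre line; the grasp point (between the pads) lies 19 mm behind it; z points along the fingers, y is the line along which they close (so a half turn about z gives the same grasp; the last joint's range is limited). The gripper opens to 85 mm and grips with 20 to 120 N. Pads are 22 mm wide; open, the fingers measure 114 mm over their backs; the gripper's body (76 mm by 85 mm) begins 54 mm behind the grasp point. The pads swing forward as they close: fully open they stand 13 mm farther back than shut.
Start: joints at [-0.923, 0.385, 0.008, 0, -1.194, -0.259], TCP at [236.937, -578.325, 209.312] pointing down, gripper open.
Joint ranges: [-3.14, 3.14], [-1.21, 2.06], [-1.07, 1.41], [-3.16, 2.05], [-2.99, -0.16], [-3.1, 3.1]. Speed limits (rad/s): [2.79, 2.79, 3.14, 3.14, 3.14, 3.14].

INTERFACE

Orientations are given as a unit quaternion [x, y, z, w].
In Python, from bench import arm gives the robot as it stands.
- The arm moves only by the tool servo_tool, never from a script. Its argument "rows" is a list that holds one entry, the list of rows, each a list of 7 numbers: the finger opening in mm, from 0 to 85.4, then the shift along the tool's x, y, z in mm, then the turn, a rotation vector about the tool's x, y, z in rad. A call has 1 to 10 rows; each row is the pose to reach, as a shift and turn from the pose commanded when the call began, along the tool's axes at that moment; what a row does not reach only later rows make up. A row lasts 1/8 s, in which the tool goes at most 62.5 mm and 10.7 degrees, less where a joint would pass 70% of its speed; a pose out of reach is approached as far as the arm can. A call with a gripper value outside its range is refused whole. The fingers move at their own pace and stop on an object; the grip force is fixed at half the most. Time passes only in rows, so rows that repeat a pose let the fingers close. It gives the time, the measured TCP pose, the force, the opening and the grip force at its end, in the units of the state.
- arm.read_state(): the state, without advancing time (a new reading comes with each control period).
- arm.get_image(name): name is "scene" or "top" or "wrist"; returns the picture (420x560x3 uint8, red, green, blue); there is no depth.
- arm.camera_params(name): a dict with "intrinsics" (3x3 intrinsics, pixels), "D" ([k1, k2, p1, p2, k3] as OpenCV has them; the pictures are not rectified), "R" (3x3) and "t" (3): a world point X has camera coordinates R X + t. Camera axes: x right, y down, z forward; pixel columns grow to the right and rows downward; lengths in mm; the calibration is good to about 2 mm. A picture is of the moment at which its call begins: read the wrist's pose just before it. camera_params takes no time and is no camera call; for the wrist camera it gives the pose at the moment of the call.
- arm.job_done(): hands the job in; it is judged then, once.
The state is a dict: "clock": time; "joints": joint angles; "joint_vel": joint speeds; "joint_efforts": joint torques, N m; "position": TCP position; "ee_rot": TCP orientation; "contact_force": force on the tool from outside, world axes, zero at the start; "wrist_torque": the same for the moment, N m; "gripper_width": finger opening in mm; "grasp_force": force on a finger pad.
Only numpy, scipy, OpenCV 4.12 (cv2) and the standard library are available. Lean on these libraries where they do the work, as an engineer would, in place of code of your own. Each camera call takes 0.05 s, during which the arm holds its last target. There are 200 camera calls.

## Working session

There is one attempt and no reset: what is moved stays moved. The work goes in short steps, Python scripts to look and compute and a tool call to move; the robot and the scene stay as the last step left them, time stands still between calls to the robot, and variables do not carry over. Pictures are saved under pics/ and viewed, at most 10 in all, crops included, and the job is handed in when it is done.

Besides the shell and the picture viewer there is one more tool, called after "Emit:" as name(argument=value, ...) on one line, values as JSON. servo_tool: Moves the arm, as the interface text tells. Its arguments: {"type":"object","properties":{"rows":{"type":"array"}},"required":["rows"]}

```bash
mkdir -p pics; python3 - <<'E'
from bench import arm
import cv2
s=arm.read_state(); print(s['clock'],s['position'],s['ee_rot'],s['gripper_width'])
for n in('top','scene'):
    cv2.imwrite(f'pics/{n}0.png',arm.get_image(n)[:,:,::-1])
    p=arm.camera_params(n); print(n,p)
E
```

```text
0.0 [ 236.67396277 -577.7683165   208.22431328] [-1.93083792e-01  9.81181666e-01  1.05773355e-03 -2.62952778e-04] 85.43101600732219
top {'intrinsics': array([[432.96145565,   0.        , 282.81608726],
       [  0.        , 432.96145565, 217.77272492],
       [  0.        ,   0.        ,   1.        ]]), 'D': array([0.03998231, 0.        , 0.        , 0.        , 0.        ]), 'R': array([[-9.10849358e-03, -9.99956846e-01, -1.82799821e-03],
       [-9.91096006e-01,  9.27059748e-03, -1.32826064e-01],
       [ 1.32837279e-01,  6.01876371e-04, -9.91137677e-01]]), 't': array([  13.41557515,  576.54449606, 1207.75613403])}
scene {'intrinsics': array([[384.53202364,   0.        , 277.67053221],
       [  0.        , 384.53202364, 207.6056425 ],
       [  0.        ,   0.        ,   1.        ]]), 'D': array([-0.10121854,  0.        ,  0.        ,  0.        ,  0.        ]), 'R': array([[-0.79302383,  0.60916597,  0.00547917],
       [ 0.43264338,  0.56950977, -0.69891225],
       [-0.428874  , -0.55188354, -0.71518644]]), 't': array([ 438.1007671 , -179.08585409, 1282.10921499])}
```

View pics/top0.png

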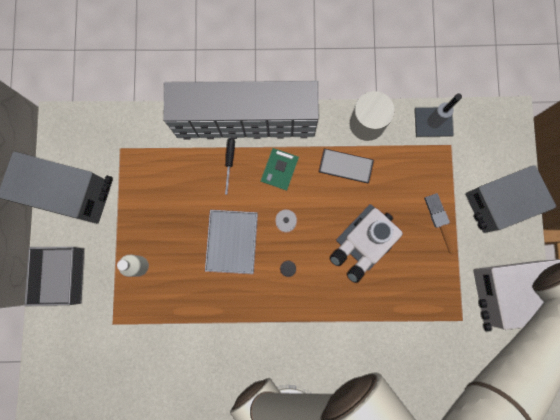

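View pics/scene0.png

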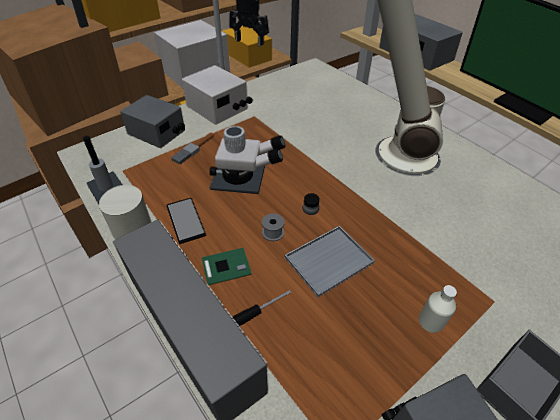

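The top view shows the cap at about (380,231), the eyepieces at (338,257) and (355,273), and the tray with its centre near (232,241). The scene view agrees, with the cap top at about (234,132).

```bash
cat > h.py <<'E'
import numpy as np, cv2
from bench import arm
def ray(p,px,z):
    n=cv2.undistortPoints(np.array([[px]],float),p['intrinsics'],p['D'])[0,0]
    R=p['R'];c=-R.T@p['t'];d=R.T@np.array([n[0],n[1],1]);return (c+d*(z-c[2])/d[2]).round(1)
def proj(p,X):
    return cv2.projectPoints(np.array(X,float).reshape(-1,1,3),cv2.Rodrigues(p['R'])[0],p['t'],p['intrinsics'],p['D'])[0][:,0]
E
python3 - <<'E'
from h import *
p=arm.camera_params('top');s=arm.camera_params('scene')
print('cap',ray(p,(380,230),174),ray(s,(234,132),174))
for e in((338,257),(355,273)):print('eye',ray(p,e,130))
for c in((210,210),(257,212),(254,273),(206,271)):print('tray',ray(p,c,14))
for c in((286,259),(339,228),(373,261),(318,294)):print('trayS',ray(s,c,14))
print('jar',ray(p,(288,268),45),'spool',ray(p,(286,220),45))
i=cv2.imread('pics/top0.png')[180:300,300:440];cv2.imwrite('pics/c.png',cv2.resize(i,None,fx=5,fy=5,interpolation=2))
E
```

```text
cap [ 524.7 -239.2  174. ] [ 523.2 -239.2  174. ]
eye [ 458.9 -136.1  130. ]
eye [ 416.9 -179.4  130. ]
tray [605. 222.  14.]
tray [597.8  83.9  14. ]
tray [420.   92.7  14. ]
tray [427.1 231.   14. ]
trayS [602.6  99.3  14. ]
trayS [425.1 105.   14. ]
trayS [433.6 237.1  14. ]
trayS [606.2 223.9  14. ]
jar [432.8  -5.2  45. ] spool [569.3  -1.   45. ]
```

View pics/c.png

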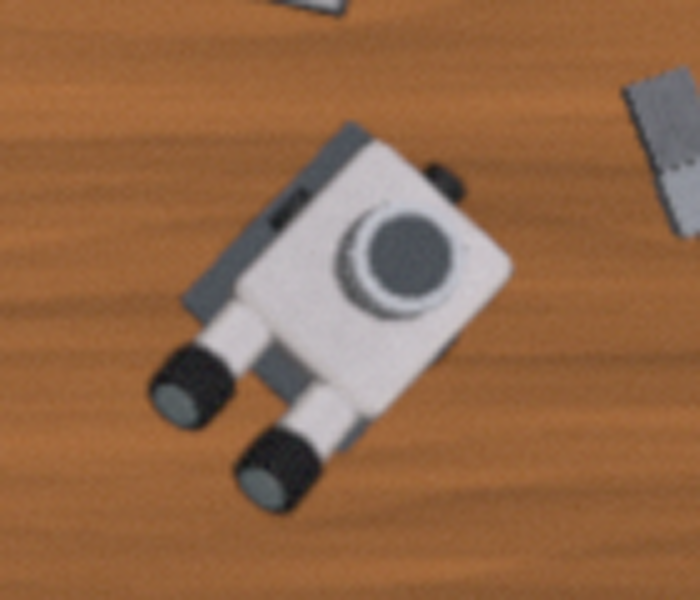

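The crop puts the cap top's centre at about (409,256), which is full-image (381.4,230.8), or world ≈ (523,-241). That agrees with the scene ray. I'll move above it at a safe height.

Emit:
servo_tool(rows=[[[85,-50,25,-62,0,0,0],[85,-100,51,-62,0,0,0],[85,-150,77,-62,0,0,0],[85,-200,103,-62,0,0,0],[85,-250,129,-62,0,0,0],[85,-300,155,-62,0,0,0],[85,-350,181,-62,0,0,0],[85,-392,204,-62,0,0,0],[85,-392,204,-62,0,0,0],[85,-392,204,-62,0,0,0]]])

```text
clock: 1.35
position: [522.1, -240.8, 270.8]
ee_rot: [-0.193, 0.981, 0.0, -0.001]
contact_force: [-1.2, -0.3, -0.2]
gripper_width: 85.3
grasp_force: 0.0
```

```bash
python3 - <<'E'
from h import *
s=arm.read_state(); print(s['clock'],s['position'],s['ee_rot'],s['joints'],s['contact_force'])
p=arm.camera_params('wrist');cv2.imwrite('pics/w1.png',arm.get_image('wrist')[:,:,::-1])
print(p['t'],p['R'],proj(p,[[523,-240.5,174]]))
E
```

```text
1.35 [ 522.06364573 -240.81666181  270.82611745] [-1.93371346e-01  9.81125459e-01  2.22928168e-04 -5.53548667e-04] [-1.50562648e-01  2.63227711e-01 -1.41638782e-02 -4.67489641e-05
 -1.29459739e+00 -1.03102645e+00] [-1.23472524 -0.29703956 -0.16777116]
[ 420.70817223 -430.35087874  325.17276647] [[-0.37803305  0.92578906  0.00237151]
 [ 0.88590421  0.36100045  0.29129435]
 [ 0.26882101  0.11221982 -0.95663053]] [[282.71319837 205.55068733]]
```

View pics/w1.png

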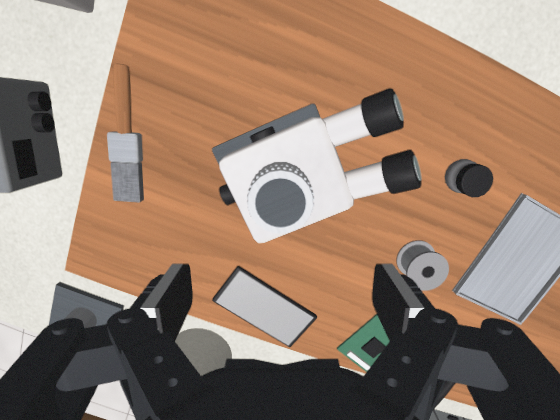

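The wrist view shows the cap top at about (280.5,203), against a predicted (282.7,205.6). That is roughly a 1.3 mm correction. J6 is at -1.03 and anticlockwise is +J6, so I pre-turn clockwise by 1.85 rad. One grasp can then do all the unscrewing.

Emit:
servo_tool(rows=[[[85,0.3,-1.2,0,0,0,0.185],[85,0.3,-1.2,5,0,0,0.37],[85,0.3,-1.2,10,0,0,0.555],[85,0.3,-1.2,15,0,0,0.74],[85,0.3,-1.2,20,0,0,0.925],[85,0.3,-1.2,25,0,0,1.11],[85,0.3,-1.2,30,0,0,1.295],[85,0.3,-1.2,35,0,0,1.48],[85,0.3,-1.2,40,0,0,1.665],[85,0.3,-1.2,40,0,0,1.85]]])

```text
clock: 2.65
position: [521.3, -243.3, 230.9]
ee_rot: [0.67, 0.742, -0.0, -0.0]
contact_force: [0.4, 0.6, -0.4]
gripper_width: 85.0
grasp_force: 0.0
```

Emit:
servo_tool(rows=[[[85,0,0,30,0,0,0],[85,0,0,60,0,0,0],[85,0,0,80,0,0,0],[85,0,0,95,0,0,0],[85,0,0,95,0,0,0]]])

```text
clock: 3.28
position: [521.5, -242.7, 135.4]
ee_rot: [0.668, 0.744, -0.001, -0.001]
contact_force: [-0.2, -0.1, 0.6]
gripper_width: 85.4
grasp_force: 0.0
```

```bash
python3 - <<'E'
from h import *
s=arm.read_state(); print(s['clock'],s['position'],s['ee_rot'],s['joints'],s['contact_force'])
cv2.imwrite('pics/w2.png',arm.get_image('wrist')[:,:,::-1])
E
```

```text
3.275 [ 521.53664207 -242.73557708  135.41530212] [ 6.67776031e-01  7.44361457e-01 -5.77801243e-04 -9.27451717e-04] [-1.54139818e-01  3.65283005e-01 -2.20258076e-01 -5.21534037e-05
 -9.87440238e-01 -2.87906284e+00] [-0.17168287 -0.07315323  0.64248852]
```

View pics/w2.png

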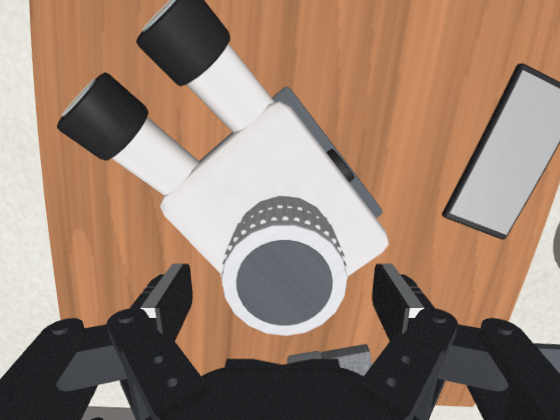

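The cap sits centred between the fingers (cap column 285, finger midpoint column 282). I'll lower a little and close.

Emit:
servo_tool(rows=[[[85,0,0,5,0,0,0],[50,0,0,5,0,0,0],[50,0,0,5,0,0,0],[50,0,0,5,0,0,0],[50,0,0,5,0,0,0],[50,0,0,5,0,0,0],[50,0,0,5,0,0,0]]])

```text
clock: 4.2
position: [523.1, -242.4, 132.3]
ee_rot: [0.667, 0.745, 0.0, 0.001]
contact_force: [-1.3, 1.3, 5.0]
gripper_width: 55.6
grasp_force: 64.0
```

Emit:
servo_tool(rows=[[[50,0,0,-0.1,0,0,-0.15],[50,0,0,-0.3,0,0,-0.3],[50,0,0,-0.45,0,0,-0.45],[50,0,0,-0.6,0,0,-0.6],[50,0,0,-0.75,0,0,-0.75],[50,0,0,-0.9,0,0,-0.9],[50,0,0,-1.05,0,0,-1.05],[50,0,0,-1.2,0,0,-1.2],[50,0,0,-1.35,0,0,-1.35],[50,0,0,-1.5,0,0,-1.5]]])

```text
clock: 5.45
position: [522.7, -241.7, 133.6]
ee_rot: [-0.022, 1.0, 0.0, 0.0]
contact_force: [-1.1, 2.2, 7.3]
gripper_width: 55.9
grasp_force: 64.2
```

```bash
python3 - <<'E'
from h import *
s=arm.read_state(); print(s['clock'],s['position'],s['joints'][5],s['contact_force'],s['wrist_torque'],s['gripper_width'])
cv2.imwrite('pics/w3.png',arm.get_image('wrist')[:,:,::-1])
E
```

```text
5.45 [ 522.6531914  -241.73264781  133.58268053] -1.3747186437338768 [-1.11727565  2.21272496  7.28197442] [ 0.78057679  0.43048441 -0.18223161] 55.94498985826799
```

View pics/w3.png

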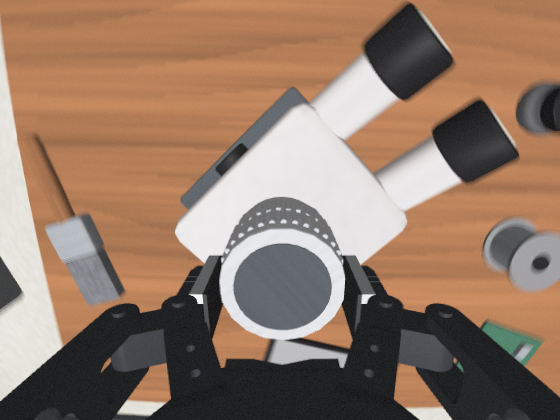

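The wrist view shows the cap gripped squarely at (283,285). A wrist moment of 0.18 N m matches the thread friction, so I'll keep turning.

Emit:
servo_tool(rows=[[[50,0,0,-0.15,0,0,-0.15],[50,0,0,-0.3,0,0,-0.3],[50,0,0,-0.45,0,0,-0.45],[50,0,0,-0.6,0,0,-0.6],[50,0,0,-0.75,0,0,-0.75],[50,0,0,-0.9,0,0,-0.9],[50,0,0,-1.05,0,0,-1.05],[50,0,0,-1.2,0,0,-1.2],[50,0,0,-1.35,0,0,-1.35],[50,0,0,-1.5,0,0,-1.5]]])

```text
clock: 6.75
position: [522.0, -242.1, 135.1]
ee_rot: [-0.697, 0.717, 0.0, -0.0]
contact_force: [-2.8, 1.1, 6.2]
gripper_width: 55.5
grasp_force: 64.2
```

Emit:
servo_tool(rows=[[[50,0,0,-0.15,0,0,-0.17],[50,0,0,-0.3,0,0,-0.34],[50,0,0,-0.45,0,0,-0.51],[50,0,0,-0.6,0,0,-0.68],[50,0,0,-0.75,0,0,-0.85],[50,0,0,-0.9,0,0,-1.02],[50,0,0,-1.05,0,0,-1.19],[50,0,0,-1.2,0,0,-1.36],[50,0,0,-1.35,0,0,-1.53],[50,0,0,-1.5,0,0,-1.7]]])

```text
clock: 8.0
position: [522.3, -242.7, 136.8]
ee_rot: [0.999, 0.051, 0.0, 0.0]
contact_force: [-2.5, -1.1, 6.0]
gripper_width: 55.7
grasp_force: 64.2
```

Emit:
servo_tool(rows=[[[50,0,0,-0.1,0,0,-0.15],[50,0,0,-0.2,0,0,-0.3],[50,0,0,-0.3,0,0,-0.4],[50,0,0,-0.3,0,0,-0.4],[50,0,0,-0.3,0,0,-0.4]]])

```text
clock: 8.62
position: [522.6, -242.7, 137.2]
ee_rot: [0.969, 0.246, 0.0, 0.001]
contact_force: [-1.8, -0.9, 6.1]
gripper_width: 55.9
grasp_force: 64.3
```

```bash
python3 - <<'E'
from h import *
s=arm.read_state(); print(s['clock'],s['position'],s['joints'],s['contact_force'],s['wrist_torque'],s['gripper_width'])
E
```

```text
8.625 [ 522.57660254 -242.67627402  137.20462681] [-1.53176512e-01  3.63404554e-01 -2.18572958e-01  1.12820409e-03
 -9.88114295e-01  2.22083094e+00] [-1.76114266 -0.88677881  6.11657908] [-0.09822048  0.52109939 -0.02240344] 55.904654713201076
```

I've turned it 5.1 rad. I'll lift gently and watch the force.

Emit:
servo_tool(rows=[[[50,0,0,-1,0,0,0],[50,0,0,-2,0,0,0],[50,0,0,-3,0,0,0],[50,0,0,-4,0,0,0]]])

```text
clock: 9.12
position: [522.2, -242.0, 139.4]
ee_rot: [0.969, 0.246, -0.001, -0.0]
contact_force: [0.5, -0.6, -2.3]
gripper_width: 55.7
grasp_force: 63.8
```

The force now reads only the cap's weight, so it's free. I'll lift it and carry it over the tray.

Emit:
servo_tool(rows=[[[50,0,0,-10,0,0,0],[50,0,0,-25,0,0,0],[50,0,0,-45,0,0,0],[50,0,0,-65,0,0,0],[50,0,0,-78,0,0,0],[50,0,0,-80,0,0,0],[50,0,0,-80,0,0,0]]])

```text
clock: 10.0
position: [522.2, -241.9, 219.7]
ee_rot: [0.969, 0.246, -0.0, -0.0]
contact_force: [-0.2, 1.5, -1.2]
gripper_width: 55.9
grasp_force: 64.3
```

Emit:
servo_tool(rows=[[[50,10,-20,0,0,0,0],[50,30,-60,0,0,0,0],[50,52,-104,0,0,0,0],[50,76,-150,0,0,0,0],[50,100,-196,0,0,0,0],[50,124,-242,0,0,0,0],[50,148,-288,0,0,0,0],[50,168,-327,0,0,0,0],[50,180,-350,0,0,0,0],[50,184,-357,0,0,0,0]]])

```text
clock: 11.25
position: [513.4, 160.6, 219.1]
ee_rot: [0.969, 0.247, -0.001, 0.0]
contact_force: [0.5, 0.0, -1.1]
gripper_width: 55.6
grasp_force: 64.4
```

```bash
python3 - <<'E'
from h import *
s=arm.read_state(); print(s['clock'],s['position'],s['joints'],s['contact_force'])
p=arm.camera_params('wrist');cv2.imwrite('pics/w4.png',arm.get_image('wrist')[:,:,::-1])
print(proj(p,[[513,160,14],[s['position'][0],s['position'][1],4]]))
E
```

```text
11.25 [513.3679541  160.55728691 219.07567441] [ 6.04590228e-01  2.30526690e-01 -1.88812680e-01 -2.90591044e-04
 -1.15358122e+00  1.46552015e+00] [ 0.5155605   0.00264654 -1.08330419]
[[281.79315856 177.64959218]
 [281.55224179 175.55180843]]
```

View pics/w4.png

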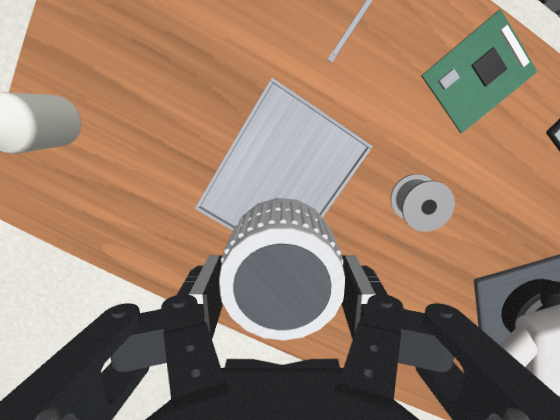

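The cap is held above the tray. The tray corners at (371,149) and (197,208) put its centre at (284,178), against a predicted (282,178), so the position is good. I'll descend.

Emit:
servo_tool(rows=[[[50,0,0,15,0,0,0],[50,0,0,45,0,0,0],[50,0,0,80,0,0,0],[50,0,0,115,0,0,0],[50,0,0,145,0,0,0],[50,0,0,170,0,0,0],[50,0,0,185,0,0,0],[50,0,0,194,0,0,0],[50,0,0,198,0,0,0],[50,0,0,200,0,0,0]]])

```text
clock: 12.55
position: [514.4, 159.5, 20.5]
ee_rot: [0.969, 0.246, 0.001, -0.0]
contact_force: [0.6, 0.8, -1.9]
gripper_width: 55.9
grasp_force: 64.4
```

Emit:
servo_tool(rows=[[[50,0,0,1,0,0,0],[50,0,0,2,0,0,0],[50,0,0,3,0,0,0],[50,0,0,4,0,0,0],[50,0,0,4,0,0,0]]])

```text
clock: 13.18
position: [513.9, 159.3, 16.1]
ee_rot: [0.969, 0.246, -0.0, 0.0]
contact_force: [-0.3, 0.1, -0.6]
gripper_width: 56.0
grasp_force: 64.4
```

Emit:
servo_tool(rows=[[[50,0,0,1,0,0,0],[50,0,0,2,0,0,0],[50,0,0,3,0,0,0],[50,0,0,3,0,0,0]]])

```text
clock: 13.68
position: [513.9, 159.3, 13.0]
ee_rot: [0.969, 0.246, -0.0, 0.0]
contact_force: [-0.1, 0.7, -1.4]
gripper_width: 55.9
grasp_force: 64.4
```

Emit:
servo_tool(rows=[[[50,0,0,1,0,0,0],[50,0,0,2,0,0,0],[50,0,0,2,0,0,0]]])

```text
clock: 14.05
position: [513.9, 159.3, 11.0]
ee_rot: [0.969, 0.246, -0.0, 0.0]
contact_force: [-0.3, -0.3, -0.2]
gripper_width: 55.9
grasp_force: 64.4
```

Emit:
servo_tool(rows=[[[50,0,0,0.5,0,0,0],[50,0,0,1,0,0,0],[50,0,0,1,0,0,0]]])

```text
clock: 14.42
position: [514.0, 159.4, 10.8]
ee_rot: [0.969, 0.246, 0.0, 0.0]
contact_force: [-2.6, -0.3, 5.2]
gripper_width: 55.7
grasp_force: 65.1
```

Emit:
servo_tool(rows=[[[50,0,0,0.5,0,0,0],[50,0,0,1,0,0,0],[50,0,0,1,0,0,0]]])

```text
clock: 14.8
position: [514.0, 159.4, 10.7]
ee_rot: [0.969, 0.246, 0.0, 0.0]
contact_force: [-4.4, -0.6, 11.5]
gripper_width: 55.5
grasp_force: 65.8
```

The cap has touched the tray floor. I'll ease off, open and retreat.

Emit:
servo_tool(rows=[[[55,0,0,-1,0,0,0],[60,0,0,-1,0,0,0],[70,0,0,-1,0,0,0],[80,0,0,-1,0,0,0],[80,0,0,-1,0,0,0],[80,0,0,-1,0,0,0]]])

```text
clock: 15.55
position: [514.0, 159.4, 10.0]
ee_rot: [0.969, 0.246, -0.0, 0.0]
contact_force: [0.2, -0.5, 0.6]
gripper_width: 80.0
grasp_force: 0.0
```

Emit:
servo_tool(rows=[[[80,0,0,-10,0,0,0],[80,0,0,-30,0,0,0],[80,0,0,-60,0,0,0],[80,0,0,-100,0,0,0],[80,0,0,-140,0,0,0],[80,0,0,-160,0,0,0],[80,0,0,-160,0,0,0]]])

```text
clock: 16.42
position: [514.9, 159.9, 172.5]
ee_rot: [0.969, 0.246, 0.002, -0.001]
contact_force: [-0.3, -0.2, -0.8]
gripper_width: 79.8
grasp_force: 0.0
```

```bash
python3 - <<'E'
from h import *
s=arm.read_state(); print(s['clock'],s['position'],s['contact_force'])
p=arm.camera_params('wrist');cv2.imwrite('pics/w5.png',arm.get_image('wrist')[:,:,::-1])
print(proj(p,[[514,159.4,52],[513,160,14]]))
E
```

```text
16.425 [514.90944329 159.91985526 172.47934433] [-0.33072479 -0.21182578 -0.83972216]
[[281.35746429 196.97591877]
 [280.53364827 188.48315567]]
```

View pics/w5.png

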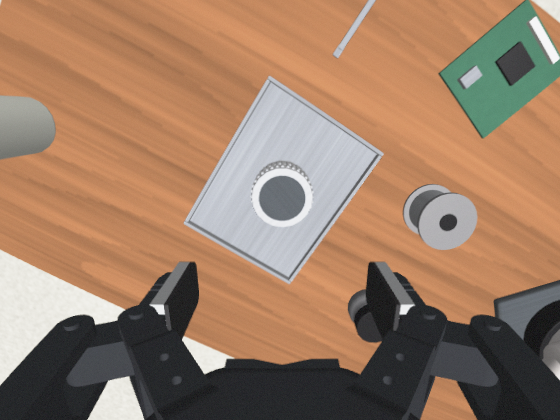

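The cap stands upright at (282,197), exactly where predicted, in the middle of the tray. The gripper is clear.

```bash
python3 -c "
from bench import arm
print(arm.job_done())"
```

```text
the job is handed in; nothing more can be done
None
```

I unscrewed the cap with one grasp, set it open side down in the middle of the tray, pulled the gripper clear and handed the job in at about 16.5 s; `job_done` returned no verdict.

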